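Shift the inspection lamp to the petri dish's notch

TASK

Bring the inspection lamp over the covered petri dish: squeeze the lamp carriage's release lever against its fixed grip plate, slide the carriage along its rail with the lever held, and let go so that the pawl drops fully into the notch that puts the lamp above the dish. The notches are not exactly where the drawing says, so feel for the notch with a light push and do not ram the pawl against the notched strip. Leave the three samples where they stand.

Things in the scene. Friction and masses are not known exactly. Their poses are not given: they have to be found in the camera images.
- rig: Fixed lamp rig: aluminium bed 90 x 420 x 14 mm with steel guide rail, dark notched strip and, on the side away from the robot, a pale 6 mm sample ledge. Origin: centre of the bed's underside, on the bench. y: along the rail, the way the carriage leaves its parking place; x: across, towards the ledge; z up. The carriage slides only along y, 240 mm in all, with 1 to 3 N of drag.
- notch1 (a point): First working notch by the drawing: its middle at tooth-top height on the rig (32 mm above the bench). The real notch (10.6 mm long along rig y) lies up to 12 mm before or after this point along rig y. The strip (20 mm wide) is clamped by hand: all notches are off by the same amount, which differs each time.
- notch2 (a point): Second working notch by the drawing: its middle at tooth-top height on the rig (32 mm above the bench). The real notch (10.6 mm long along rig y) lies up to 12 mm before or after this point along rig y.
- notch3 (a point): Third, last working notch by the drawing: its middle at tooth-top height on the rig (32 mm above the bench). The real notch (10.6 mm long along rig y) lies up to 12 mm before or after this point along rig y.
- lever: Steel release lever on the carriage; origin on its hinge pin (along rig x, 32 mm above the bench). Upright arm with a grey paddle, level arm towards rig +y with the pawl. Let go, its axes are the rig's; squeezing turns it about x by up to 0.24 rad to a stop, paddle moving 18 mm to rig -y, pawl rising. Its spring needs about 4 N at the paddle at first, 6 N at the stop; it may be held on its stop.
- paddle (a point): Middle of the outer (rig +y) face of the lever's grey paddle: 34 mm along rig x, 8 mm thick, leaning outward 0.12 rad when let go, top 124 mm and this point 110 mm above the bench. With the fixed plate 64 mm over both outer faces let go, 46 mm fully squeezed.
- fixed_plate (a point): Middle of the outer (rig -y) face of the carriage's grey upright grip plate, which faces the paddle: 34 mm along rig x, 8 mm thick, top 125 mm and this point 110 mm above the bench. It moves only with the carriage. Within 80 mm around the pair nothing else stands higher than 85 mm.
- pawl (a point): Centre of the underside of the lever's pawl, 8 mm long (rig y), 60 mm from the hinge pin. Above the bench: 23 mm dropped in a notch, 32 mm riding on the teeth, 37 mm squeezed. It starts in a 44 mm parking notch 80 mm before notch 1. Notch sides are square: only squeezing frees it. Let go over a tooth it rides on top (3 to 5 N more drag) and snaps into the next notch it meets; 1.3 mm play each way.
- lamp (a point): Centre of the underside of the round white lamp head (68 mm diameter, 56 mm above the bench) on the carriage's arm. It moves with the carriage, 118 mm behind the pawl along rig y and 120 mm to rig +x of the lever. It passes clear above all samples.
- dish: Covered petri dish: flat clear disc, 60 mm diameter, 16 mm high, origin at the centre of its underside. It stands on the ledge at one of three stations 70 mm apart, one for each working notch (within 4 mm of 118 mm behind that notch's drawing position, along rig y).
- jar: Sample to leave alone: squat white capped jar, 46 mm diameter, 38 mm high, at another station; origin at the centre of its underside.
- block: Sample to leave alone: aluminium block 46 x 46 x 30 mm with nine wells, at the remaining station; origin at the centre of its underside.
Mind the look-alikes: they are no part of the job. There is more than one size of the dish; the one meant has the size given above.

How it is judged (in metres and radians):
On the way, in this order (a step that is already met when the one before it is completed fails the run):
1. the lever is squeezed so that the pawl stands clear above the strip (z of pawl in the frame of rig above 0.034 m), for 0.2 s.
2. the carriage has been slid out of its parking place with the lever held squeezed (z of pawl in the frame of rig above 0.034 m and distance of lamp from where it was at the start of the episode above 0.03 m), for 0.2 s.
3. the lever is let go and the pawl is fully dropped in the notch with the lamp over the petri dish (z of pawl in the frame of rig below 0.0255 m and horizontal distance between lamp and dish below 0.022 m), for 0.2 s.
At the end, for the whole second after the job is handed in: The lamp's centre is within 22 mm (seen from above) of the petri dish's centre, the pawl is fully dropped in that notch (its underside below 25.5 mm above the bench), and the carriage is at rest and released (all of step 3 and linear speed of lever below 0.01 m/s); the robot touches nothing.
It fails at once if the pawl is rammed against the notched strip (more than 30 N between them) (contact force between lever and rig above 30 N).
It fails at once if a sample is moved by more than 12 mm (distance of any of dish, jar, block from where it was at the start of the episode above 0.012 m).
It also fails if it takes over 42 s, if anything falls off the work surface, if the arm or the gripper's body presses on something with over 40 N, if the wrist force passes 120 N, or if a joint passes its speed limit or range.

ROBOT

A 7-joint arm with a two-finger parallel gripper is mounted at the origin on the work surface. World frame = base frame: x ahead of the robot, y to its left, z up, the work surface at z = 0. Lengths are in mm, angles in rad, forces in N, time in s.
With the tool pointing down it reaches from about 350 to 900 mm from the base axis. Payload 8.1 kg.
Tool frame: the origin (TCP) lies midway between the tips of the shut fingers; the grasp point (between the pads) lies 19 mm behind it; z points along the fingers, y is the line along which they close (so a half turn about z gives the same grasp; the last joint's range is limited). The gripper opens to 92 mm and grips with 3 to 60 N. Pads are 19 mm wide; open, the fingers measure 130 mm over their backs; the gripper's body (75 mm by 190 mm) begins 47 mm behind the grasp point.
Start: joints at [-1.37, 0.434, 0.025, 1.573, -0.012, 1.134, -0.075], TCP at [186.995, 596.385, 203.842] pointing down, gripper open.
Joint ranges: [-2.62, 2.62], [-0.44, 2.09], [-1.27, 1.32], [0.08, 2.57], [-1.32, 4.46], [0.12, 2], [-2.74, 2.74]. Speed limits (rad/s): [2.22, 2.22, 3.01, 3.01, 3.14, 3.14, 3.14].

INTERFACE

Orientations are given as a unit quaternion [x, y, z, w].
In Python, from bench import telemetry, viewer, r, boxes_of, regions_of, place_of gives the robot as it stands.
- The arm moves only by the tool apply_moves, never from a script. Its argument "targets" is a list of rows, each an object of numbers: "dx", "dy", "dz": the shift along the world's x, y, z in mm; "turn": the turn about the world's z in rad. In form: [{"dx": .., "dy": .., "dz": .., "turn": ..}, ...]. A call has 1 to 20 rows; each row shifts and turns the commanded pose from where the row before left it; what a row does not reach is not made up. A row lasts 1/8 s, in which the tool goes at most 62.5 mm and 10.7 degrees, less where a joint would pass 70% of its speed; a pose out of reach is approached as far as the arm can. A call with a gripper value outside its range is refused whole. "grip" is the opening, from -1 (shut) to 1 (fully open), set as the call begins (left out, the last holds). The fingers move at their own pace and stop on an object; "grip_force" is the grip in N (left out, the last holds). Time passes only in rows, so rows that do not move let the fingers close. It gives the time, the measured TCP pose, the force, the opening and the grip force at its end, in the units of the state.
- telemetry.state(): the state, without advancing time (a new reading comes with each control period).
- viewer.snapshot(name): name is "scene" or "top" or "wrist"; returns the picture (480x640x3 uint8, red, green, blue); there is no depth.
- viewer.camera_model(name): a dict with "camera_matrix" (3x3 intrinsics, pixels), "R" (3x3) and "t" (3): a world point X has camera coordinates R X + t; the wrist camera has in their place "T_tool_cam" (4x4, takes a point from camera to tool coordinates, whose origin is the TCP and whose axes are the flange's). Camera axes: x right, y down, z forward; pixel columns grow to the right and rows downward; lengths in mm; the calibration is good to about 2 mm. A picture is of the moment at which its call begins: read the wrist's pose just before it. camera_model takes no time and is no camera call.
- r.close_job(): hands the job in; it is judged then, once.
Trained networks look in the newest picture that a camera, given by its name, has taken for a name from the list of things; names that differ only in an ending like _2 or _b are one class to them, and where a whole thing is asked for, a point or a joint stands for the part that bears it (a point fixed in the world has none). Each returns a list of dicts, best first, with "confidence" (0 to 1); they miss things now and then, are a little off and sometimes report something else, mostly with a low value. They report only what shows in the picture. A call takes as long as a camera call. They do not tell look-alikes from the thing itself.
- boxes_of(label, camera): "position" ([x, y, z] in mm, in the coordinates of the camera as it stood for that picture, good to about 4 mm: the middle of the surface that is visible of it).
- regions_of(label, camera): "pixels" (480x640 bool, what is visible of it).
- place_of(label, camera): "position" ([x, y, z] in mm, in the coordinates of the camera as it stood for that picture, good to about 4 mm: a listed point, or the origin of a listed thing).
The state is a dict: "t": time; "joint_positions": joint angles; "qvel": joint speeds; "tau": joint torques, N m; "ee_pos": TCP position; "eef_rot": TCP orientation; "force": force on the tool from outside, world axes, zero at the start; "torque": the same for the moment, N m; "gripper_width": opening from 0.0 (shut) to 1.0 (fully open); "grip_force": force on a finger pad.
Only numpy, scipy, OpenCV 4.12 (cv2) and the standard library are available. Lean on these libraries where they do the work, as an engineer would, in place of code of your own. Each camera call takes 0.05 s, during which the arm holds its last target. There are 200 camera calls.

## Working session

There is one attempt and no reset: what is moved stays moved. The work goes in short steps, Python scripts to look and compute and a tool call to move; the robot and the scene stay as the last step left them, time stands still between calls to the robot, and variables do not carry over. Pictures are saved under pics/ and viewed, at most 10 in all, crops included, and the job is handed in when it is done.

Besides the shell and the picture viewer there is one more tool, called as name(argument=value, ...) on one line, values as JSON. apply_moves: Moves the arm, as the interface text tells. Its arguments: {"type":"object","properties":{"targets":{"type":"array"},"grip":{"type":"number"},"grip_force":{"type":"number"}},"required":["targets"]}

```bash
mkdir -p pics
cat > h.py <<'E'
import numpy as np, cv2
from bench import telemetry, viewer, r, boxes_of, regions_of, place_of
from scipy.spatial.transform import Rotation as Ro
def snap(c,name=None):
    s=telemetry.state(); im=viewer.snapshot(c)
    if name: cv2.imwrite('pics/'+name,im[:,:,::-1])
    return s,im
def world(c,p,s):
    m=viewer.camera_model(c); p=np.array(p)
    if c=='wrist':
        q=np.array(m['T_tool_cam'])@np.r_[p,1]
        return Ro.from_quat(s['eef_rot']).apply(q[:3])+np.array(s['ee_pos'])
    return np.array(m['R']).T@(p-np.array(m['t']))
def pix(c,p):
    k=np.array(viewer.camera_model(c)['camera_matrix'])@np.array(p); return (k[:2]/k[2]).round()
E
python3 - <<'E'
from h import *
print(telemetry.state())
for c in ['scene','top']:
    s,im=snap(c,c+'0.png')
    for l in ['rig','notch1','notch2','notch3','lever','paddle','fixed_plate','pawl','lamp','dish','jar','block']:
        for d in place_of(l,c)[:3]:
            print(c,l,round(d['confidence'],2),world(c,d['position'],s).round(1),pix(c,d['position']))
E
```

```text
{'t': 0.0, 'joint_positions': array([-1.36958409,  0.43525549,  0.02496009,  1.57409794, -0.01159653,
        1.13402535, -0.07507772]), 'qvel': array([-0.00010907,  0.00125271,  0.0017017 ,  0.00198936, -0.00073308,
       -0.00056059,  0.00033043]), 'tau': array([ 4.54358387e-04, -6.67871761e+01,  9.85509753e-01, -3.14447594e+01,
       -6.04821090e-02,  4.27733653e-02,  1.61617663e-04]), 'ee_pos': array([186.85961552, 595.82331944, 203.02435435]), 'eef_rot': array([ 1.51339511e-01,  9.88481502e-01, -8.19014970e-04, -5.12469503e-05]), 'force': array([ 0.17712437,  0.04769697, -0.3436219 ]), 'torque': array([-0.00378166,  0.00404634, -0.0151619 ]), 'grip_force': 0.0, 'gripper_width': 1.0021017932045515}
scene rig 0.83 [565.5 -63.2  -1.8] [249. 267.]
scene notch1 0.84 [590.9 -34.7  30.7] [270. 256.]
scene notch1 0.74 [584.8 105.4  36.5] [333. 213.]
scene notch1 0.72 [583.9  32.   32.1] [299. 234.]
scene notch2 0.84 [590.9 -34.7  30.7] [270. 256.]
scene notch2 0.74 [584.8 105.4  36.5] [333. 213.]
scene notch2 0.72 [583.9  32.   32.1] [299. 234.]
scene notch3 0.84 [590.9 -34.7  30.7] [
[... 1012 characters left out ...]
 0.72 [586.2 102.1  28.7] [274. 275.]
top notch3 0.85 [583.   35.2  35.2] [316. 277.]
top notch3 0.83 [585.2 -35.3  32.9] [361. 275.]
top notch3 0.72 [586.2 102.1  28.7] [274. 275.]
top lever 0.78 [ 567.8 -181.5   31.8] [455. 285.]
top lever 0.49 [686.6 -11.2   4.6] [344. 213.]
top paddle 0.89 [ 568.  -160.1  111.2] [455. 286.]
top fixed_plate 0.86 [ 570.4 -228.   112.9] [505. 284.]
top pawl 0.73 [ 584.3 -117.7   27.6] [413. 275.]
top lamp 0.81 [ 696.  -231.9   51.7] [488. 201.]
top dish 0.86 [ 8.209e+02 -5.390e+01  7.000e-01] [368. 134.]
top dish 0.71 [ 7.956e+02  4.000e+01 -4.000e-01] [312. 150.]
top dish 0.68 [687.8 -13.1   7.1] [345. 212.]
top block 0.9 [ 683.1 -144.3    9.6] [426. 214.]
```

Run:
```python
import cv2
a=cv2.imread('pics/scene0.png')[180:420,100:420];b=cv2.imread('pics/top0.png')[110:320,240:540]
cv2.imwrite('pics/s1.png',cv2.resize(a,(800,600),interpolation=cv2.INTER_CUBIC))
cv2.imwrite('pics/t1.png',cv2.resize(b,(800,560),interpolation=cv2.INTER_CUBIC))
```

```text
(no output)
```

View pics/s1.png

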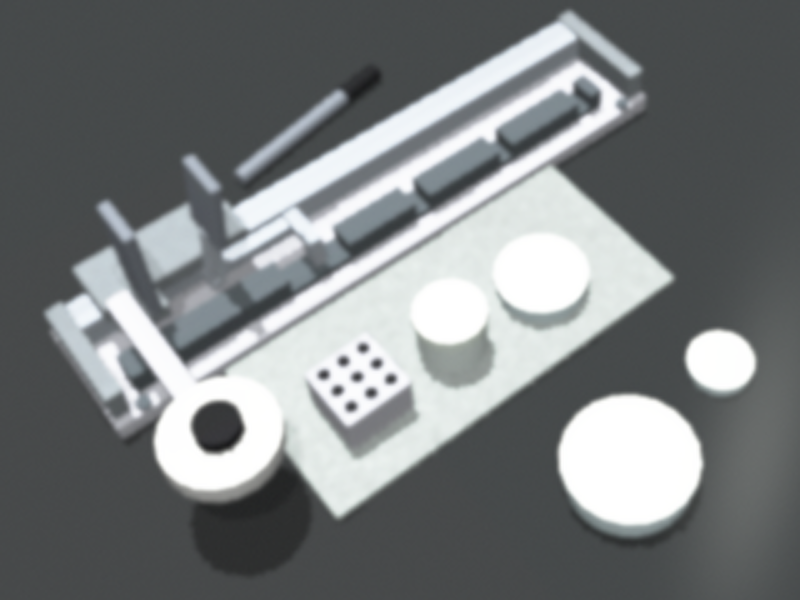

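View pics/t1.png

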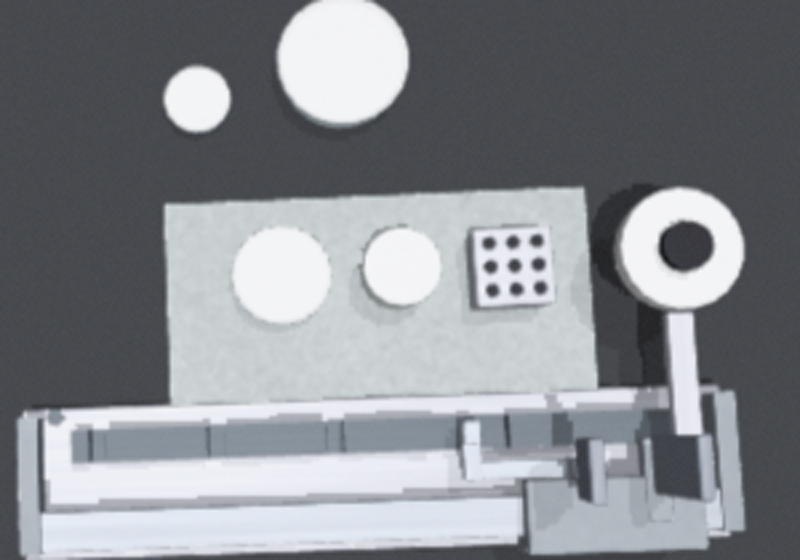

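The top crop shows three white discs outside the jar:
- Ledge disc at top px (345,213), about 100 crop px across. At 1.7 px/mm that is about 59 mm, so it is the 60 mm dish.
- Bench disc at (368,134), too large.
- Bench disc at (312,150), too small.

The dish stands at the far (third) station, so notch 3 is the target. Travel is about 220 mm along rig +y, which is close to world +y.

apply_moves(targets=[{"dx":24,"dy":-49,"turn":0.022},{"dx":24,"dy":-49,"turn":0.022},{"dx":24,"dy":-49,"turn":0.022},{"dx":24,"dy":-49,"turn":0.022},{"dx":24,"dy":-49,"turn":0.022},{"dx":24,"dy":-49,"turn":0.022},{"dx":24,"dy":-49,"turn":0.022},{"dx":24,"dy":-49,"turn":0.022},{"dx":24,"dy":-49,"turn":0.022},{"dx":24,"dy":-49,"turn":0.022},{"dx":24,"dy":-49,"turn":0.022},{"dx":24,"dy":-49,"turn":0.022},{"dx":24,"dy":-49,"turn":0.022},{"dx":24,"dy":-49,"turn":0.022},{"dx":24,"dy":-49,"turn":0.022},{"dx":22,"dy":-54,"turn":0.015},{},{}], grip=1, grip_force=15)

```text
invalid input at $.targets[0]: expected keys dx, dy, dz, turn
```

Run:
```python
from h import *
s,im=snap('wrist','w1.png')
print(s['t'],s['ee_pos'],s['eef_rot'],s['force'])
for l in ['paddle','fixed_plate','pawl','lever','notch3','lamp','dish']:
    for d in place_of(l,'wrist')[:3]:
        print(l,round(d['confidence'],2),world('wrist',d['position'],s).round(1),pix('wrist',d['position']))
# rectify strip plane z=32 from top and scene
m=viewer.camera_model
out=[]
for c in ['top','scene']:
    s,im=snap(c)
    M=m(c);K=np.array(M['camera_matrix']);R=np.array(M['R']);t=np.array(M['t'])
    H=K@np.c_[R[:,0],R[:,1],R@[0,0,32]+t]
    # pixel u: y=150-u/2.5 ; v: x=740-v/2.5
    A=np.array([[0,-.4,740],[-.4,0,150],[0,0,1]])
    out.append(cv2.warpPerspective(im,H@A,(800,500),flags=cv2.WARP_INVERSE_MAP|cv2.INTER_CUBIC)[250:500])
o=np.vstack(out)
for u in range(0,800,50): cv2.line(o,(u,0),(u,8),(255,0,0),1)
cv2.imwrite('pics/rect.png',o[:,:,::-1])
```

```text
1.3 [186.99363598 596.41761424 203.84947791] [ 1.51370648e-01  9.88477074e-01  4.43924255e-05 -6.97037235e-06] [ 0.1653428  -0.43857916 -0.36339132]
```

View pics/rect.png

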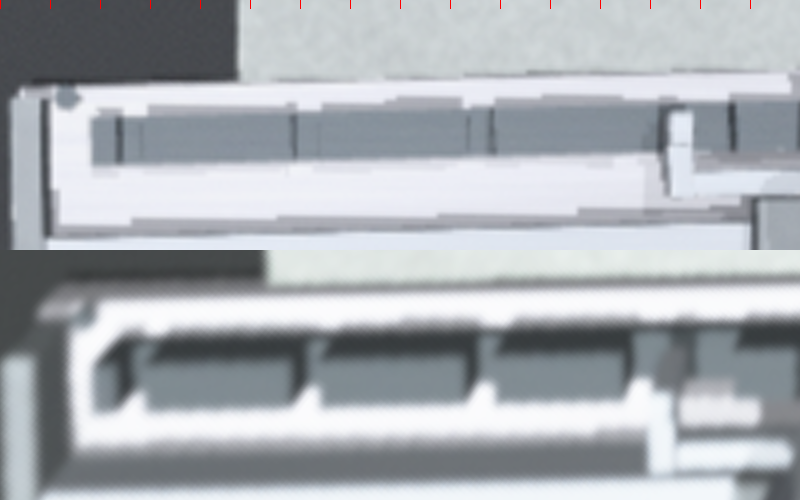

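View pics/w1.png

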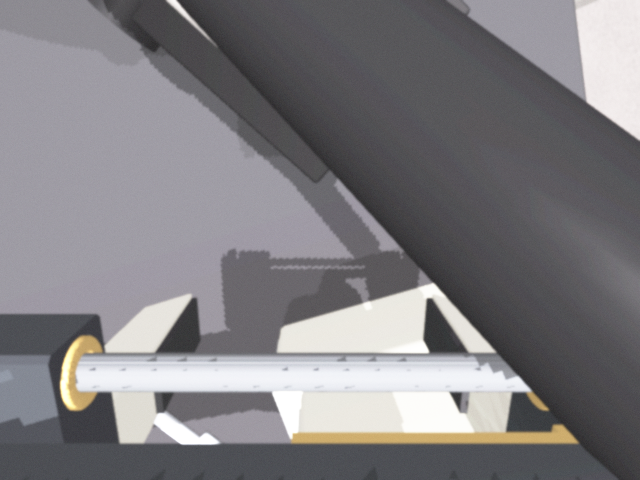

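The move was refused because each row needs all four keys, so nothing moved. The rectified strip (z = 32, top half) shows notches at u≈118–143, 295–320 and 468–492. That puts them at y≈98, 27 and −42, about 7 mm before the drawing positions, so the travel to notch 3 is about 213–216 mm. The wrist view shows only the arm and fingers.

apply_moves(targets=[{"dx":24,"dy":-49,"dz":0,"turn":0.022},{"dx":24,"dy":-49,"dz":0,"turn":0.022},{"dx":24,"dy":-49,"dz":0,"turn":0.022},{"dx":24,"dy":-49,"dz":0,"turn":0.022},{"dx":24,"dy":-49,"dz":0,"turn":0.022},{"dx":24,"dy":-49,"dz":0,"turn":0.022},{"dx":24,"dy":-49,"dz":0,"turn":0.022},{"dx":24,"dy":-49,"dz":0,"turn":0.022},{"dx":24,"dy":-49,"dz":0,"turn":0.022},{"dx":24,"dy":-49,"dz":0,"turn":0.022},{"dx":24,"dy":-49,"dz":0,"turn":0.022},{"dx":24,"dy":-49,"dz":0,"turn":0.022},{"dx":24,"dy":-49,"dz":0,"turn":0.022},{"dx":24,"dy":-49,"dz":0,"turn":0.022},{"dx":24,"dy":-49,"dz":0,"turn":0.022},{"dx":22,"dy":-54,"dz":0,"turn":0.015},{"dx":0,"dy":0,"dz":0,"turn":0},{"dx":0,"dy":0,"dz":0,"turn":0}], grip=1, grip_force=15)

```text
t: 4.05
ee_pos: [568.8, -192.3, 203.5]
eef_rot: [-0.02, 1.0, 0.0, -0.0]
force: [-0.4, 1.0, 0.2]
gripper_width: 1.002
grip_force: 0.0
```

Run:
```python
from h import *
s,im=snap('wrist','w2.png')
print(s['t'],s['ee_pos'],s['eef_rot'],s['force'])
for l in ['paddle','fixed_plate','pawl','lever']:
    for d in place_of(l,'wrist')[:3]:
        print(l,round(d['confidence'],2),world('wrist',d['position'],s).round(1),pix('wrist',d['position']))
```

```text
4.05 [ 568.81893273 -192.31502462  203.53624028] [-2.03511518e-02  9.99792811e-01  2.96552117e-04 -2.78723981e-04] [-0.36664354  0.95262327  0.20623427]
paddle 0.88 [ 568.6 -165.9  108.5] [351. 240.]
fixed_plate 0.76 [ 568.5 -229.1  110.5] [257. 237.]
pawl 0.71 [ 593.3 -118.3   24. ] [395. 243.]
lever 0.61 [ 569.1 -182.3   34.7] [324. 215.]
lever 0.53 [ 571.1 -162.4  109.1] [356. 244.]
```

View pics/w2.png

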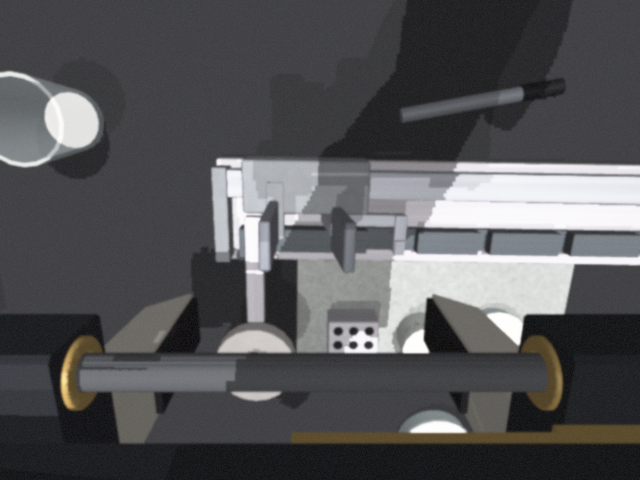

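Both plates stand between the fingers' lines, the paddle at px (350,240) and the fixed plate at (265,240). I'll descend slightly towards the plate side and squeeze.

apply_moves(targets=[{"dx":0,"dy":-5,"dz":-25,"turn":0},{"dx":0,"dy":-4,"dz":-25,"turn":0},{"dx":0,"dy":0,"dz":-25,"turn":0},{"dx":0,"dy":0,"dz":-20,"turn":0},{"dx":0,"dy":0,"dz":-13,"turn":0},{"dx":0,"dy":0,"dz":0,"turn":0},{"dx":0,"dy":0,"dz":0,"turn":0}])

```text
t: 5.18
ee_pos: [569.5, -201.7, 96.7]
eef_rot: [-0.021, 1.0, -0.0, 0.001]
force: [0.3, -0.2, 0.5]
gripper_width: 1.0
grip_force: 0.0
```

apply_moves(targets=[{"dx":0,"dy":0,"dz":0,"turn":0},{"dx":0,"dy":0,"dz":0,"turn":0},{"dx":0,"dy":0,"dz":0,"turn":0},{"dx":0,"dy":0,"dz":0,"turn":0},{"dx":0,"dy":0,"dz":0,"turn":0},{"dx":0,"dy":0,"dz":0,"turn":0},{"dx":0,"dy":0,"dz":0,"turn":0},{"dx":0,"dy":0,"dz":0,"turn":0}], grip=-1, grip_force=15)

```text
t: 6.18
ee_pos: [569.4, -201.8, 96.0]
eef_rot: [-0.021, 1.0, -0.0, 0.0]
force: [1.7, -2.2, 0.1]
gripper_width: 0.44
grip_force: 14.8
```

Run:
```python
from h import *
for c in ['top','scene']:
    s,im=snap(c)
    print(s['t'],s['ee_pos'],s['force'],s['gripper_width'])
    for l in ['lamp','pawl','paddle','fixed_plate']:
      for d in place_of(l,c)[:1]:
        print(c,l,round(d['confidence'],2),world(c,d['position'],s).round(1))
```

```text
6.175 [ 569.35322001 -201.7539235    95.99849399] [ 1.74661589 -2.17437695  0.14226855] 0.44007818575032165
top lamp 0.78 [ 692.1 -230.5   52.1]
top pawl 0.7 [ 583.5 -116.5   44.5]
top fixed_plate 0.95 [ 571.8 -223.4  110.9]
6.425 [ 569.32365851 -201.64557337   95.97718269] [ 4.47626035 -1.66227422  1.88161876] 0.4393157117765078
scene lamp 0.84 [ 694.9 -228.2   59.6]
scene pawl 0.61 [ 586.7 -116.    41.4]
scene paddle 0.93 [ 567.  -174.3  111.8]
scene fixed_plate 0.98 [ 570.2 -221.2  110.5]
```

apply_moves(targets=[{"dx":0,"dy":2,"dz":0,"turn":0},{"dx":0,"dy":4,"dz":0,"turn":0},{"dx":-0.2,"dy":8,"dz":0,"turn":0},{"dx":-0.2,"dy":8,"dz":0,"turn":0},{"dx":-0.2,"dy":8,"dz":0,"turn":0},{"dx":-0.2,"dy":8,"dz":0,"turn":0},{"dx":-0.3,"dy":8,"dz":0,"turn":0},{"dx":-0.2,"dy":4,"dz":0,"turn":0},{"dx":0,"dy":0,"dz":0,"turn":0}])

```text
t: 7.8
ee_pos: [568.0, -150.6, 95.9]
eef_rot: [-0.021, 1.0, 0.0, 0.0]
force: [4.1, 1.9, 5.1]
gripper_width: 0.433
grip_force: 14.7
```

Run:
```python
from h import *
for c in ['top','scene']:
    s,im=snap(c)
    print(s['t'],s['ee_pos'],s['force'],s['torque'],s['gripper_width'])
    for l in ['lamp','pawl','paddle','fixed_plate']:
      for d in place_of(l,c)[:1]:
        print(c,l,round(d['confidence'],2),world(c,d['position'],s).round(1))
```

```text
7.8 [ 567.99667083 -150.57965613   95.92084203] [4.05685118 1.9267127  5.10274479] [ 0.25853387 -1.16402731  0.00309621] 0.43252118665145145
top lamp 0.79 [ 691.8 -178.8   55.7]
top pawl 0.78 [580.7 -66.4  46.2]
top paddle 0.78 [ 568.6 -128.8  114.7]
top fixed_plate 0.68 [ 569.5 -170.6  114.5]
8.05 [ 568.04601316 -151.14289944   95.94796699] [4.76598369 1.50926383 4.65315541] [ 0.27136259 -1.10942345  0.04044718] 0.43941323717451586
scene lamp 0.94 [ 688.7 -177.3   60.6]
scene pawl 0.58 [588.4 -63.3  41.6]
scene paddle 0.91 [ 569.5 -125.9  111.7]
scene fixed_plate 0.88 [ 566.9 -169.4  108.9]
```

apply_moves(targets=[{"dx":0,"dy":4,"dz":0,"turn":0},{"dx":-0.3,"dy":10,"dz":0,"turn":0},{"dx":-0.3,"dy":10,"dz":0,"turn":0},{"dx":-0.4,"dy":10,"dz":0,"turn":0},{"dx":-0.3,"dy":10,"dz":0,"turn":0},{"dx":-0.4,"dy":10,"dz":0,"turn":0},{"dx":-0.3,"dy":10,"dz":0,"turn":0},{"dx":-0.4,"dy":10,"dz":0,"turn":0},{"dx":-0.3,"dy":10,"dz":0,"turn":0},{"dx":-0.4,"dy":10,"dz":0,"turn":0},{"dx":-0.3,"dy":10,"dz":0,"turn":0},{"dx":-0.4,"dy":10,"dz":0,"turn":0},{"dx":-0.3,"dy":10,"dz":0,"turn":0},{"dx":-0.3,"dy":10,"dz":0,"turn":0},{"dx":0,"dy":4,"dz":0,"turn":0},{"dx":0,"dy":0,"dz":0,"turn":0}])

```text
t: 10.3
ee_pos: [564.7, -13.4, 96.0]
eef_rot: [-0.021, 1.0, -0.0, 0.001]
force: [9.0, 1.6, -0.8]
gripper_width: 0.437
grip_force: 14.7
```

Run:
```python
from h import *
for c in ['top','scene']:
    s,im=snap(c,c+'3.png')
    print(s['t'],s['ee_pos'],s['force'],s['torque'],s['gripper_width'])
    for l in ['lamp','pawl','paddle','fixed_plate','dish','notch3']:
      for d in place_of(l,c)[:3]:
        print(c,l,round(d['confidence'],2),world(c,d['position'],s).round(1))
```

```text
10.3 [564.69987147 -13.3522441   95.95242658] [ 9.01482554  1.55968461 -0.8218674 ] [ 0.4020434  -2.01634677  0.07233472] 0.43688048463778045
top lamp 0.8 [689.5 -41.8  54.9]
top paddle 0.18 [585.5 101.8  31.2]
top dish 0.82 [688.6 -13.8   6. ]
top dish 0.79 [798.5  39.3   5.9]
top dish 0.57 [823.9 -53.8  -2.2]
top notch3 0.57 [584.9 102.3  29.8]
10.65 [564.68496741 -13.45856537  95.94888059] [ 9.33606949  1.77870701 -0.86296638] [ 0.29346574 -2.01786082  0.10776885] 0.4353260608458295
scene lamp 0.59 [685.9 -40.2  59.7]
scene pawl 0.67 [582.9  75.5  41.9]
scene paddle 0.78 [565.3  10.1 109. ]
scene paddle 0.62 [567.9 -63.2  -2.5]
scene fixed_plate 0.64 [566.9 -33.2 107.6]
scene fixed_plate 0.61 [688.3 -39.9  59.8]
scene fixed_plate 0.38 [568.2 -63.2  -2. ]
scene dish 0.91 [795.6  38.5   1.1]
scene dish 0.62 [686.4 -18.3   6.9]
scene dish 0.62 [819.8 -53.4  -1.7]
scene notch3 0.72 [589.7 -33.7  32.8]
scene notch3 0.6 [585.1 104.   40.2]
scene notch3 0.56 [587.2  32.   33.1]
```

apply_moves(targets=[{"dx":1,"dy":0,"dz":0,"turn":0},{"dx":1,"dy":0,"dz":0,"turn":0},{"dx":0,"dy":0,"dz":0,"turn":0},{"dx":0,"dy":0,"dz":0,"turn":0},{"dx":0,"dy":0,"dz":0,"turn":0},{"dx":0,"dy":0,"dz":0,"turn":0},{"dx":0,"dy":4,"dz":0,"turn":0},{"dx":0,"dy":5,"dz":0,"turn":0},{"dx":0,"dy":5,"dz":0,"turn":0},{"dx":0,"dy":4,"dz":0,"turn":0},{"dx":0,"dy":0,"dz":0,"turn":0}], grip=1)

```text
t: 12.38
ee_pos: [565.3, 4.9, 95.8]
eef_rot: [-0.021, 1.0, 0.0, -0.0]
force: [0.7, 0.2, 0.3]
gripper_width: 0.999
grip_force: 0.0
```

apply_moves(targets=[{"dx":0,"dy":1,"dz":0,"turn":0},{"dx":0,"dy":1,"dz":0,"turn":0},{"dx":0,"dy":1,"dz":0,"turn":0},{"dx":0,"dy":1,"dz":0,"turn":0},{"dx":0,"dy":1,"dz":0,"turn":0},{"dx":0,"dy":1,"dz":0,"turn":0},{"dx":0,"dy":1,"dz":0,"turn":0},{"dx":0,"dy":1,"dz":0,"turn":0}])

```text
t: 13.38
ee_pos: [565.3, 10.4, 95.8]
eef_rot: [-0.02, 1.0, -0.001, 0.0]
force: [-0.0, -6.6, -1.1]
gripper_width: 1.0
grip_force: 3.3
```

Run:
```python
from h import *
for c in ['top','scene']:
    s,im=snap(c,c+'4.png')
    print(s['t'],s['ee_pos'],s['force'])
    for l in ['lamp','pawl','paddle','fixed_plate']:
      for d in place_of(l,c)[:2]:
        print(c,l,round(d['confidence'],2),world(c,d['position'],s).round(1))
```

```text
13.375 [565.31425278  10.43872593  95.77735792] [-0.0338239  -6.5894271  -1.10732566]
top lamp 0.92 [690.9 -40.9  54.2]
13.625 [565.28713662  10.6592218   95.78652528] [ 0.10520451 -6.6813406  -1.39373865]
scene lamp 0.8 [685.8 -39.7  58.3]
scene pawl 0.84 [584.   74.8  36.1]
scene paddle 0.56 [564.7  18.4 113.5]
scene paddle 0.3 [562.4 -37.1 111.8]
scene fixed_plate 0.59 [566.7 -36.9 111.1]
```

apply_moves(targets=[{"dx":0,"dy":1,"dz":0,"turn":0},{"dx":0,"dy":1,"dz":0,"turn":0},{"dx":0,"dy":1,"dz":0,"turn":0},{"dx":0,"dy":1,"dz":0,"turn":0},{"dx":0,"dy":1,"dz":0,"turn":0},{"dx":0,"dy":1,"dz":0,"turn":0},{"dx":0,"dy":1,"dz":0,"turn":0},{"dx":0,"dy":1,"dz":0,"turn":0}])

```text
t: 14.88
ee_pos: [565.1, 18.4, 95.8]
eef_rot: [-0.02, 1.0, -0.001, -0.0]
force: [0.6, -7.2, -0.8]
gripper_width: 0.996
grip_force: 3.3
```

apply_moves(targets=[{"dx":0,"dy":1,"dz":0,"turn":0},{"dx":0,"dy":1,"dz":0,"turn":0},{"dx":0,"dy":1,"dz":0,"turn":0},{"dx":0,"dy":1,"dz":0,"turn":0}])

```text
t: 15.38
ee_pos: [565.0, 22.3, 95.7]
eef_rot: [-0.02, 1.0, -0.001, -0.0]
force: [0.2, -6.0, -0.7]
gripper_width: 1.0
grip_force: 3.3
```

Riding steadily on the tooth with about 6–7 N. I'll continue in small lots.

apply_moves(targets=[{"dx":0,"dy":1,"dz":0,"turn":0},{"dx":0,"dy":1,"dz":0,"turn":0},{"dx":0,"dy":1,"dz":0,"turn":0}])

```text
t: 15.75
ee_pos: [565.0, 25.3, 95.8]
eef_rot: [-0.02, 1.0, -0.001, -0.0]
force: [-0.2, -7.6, -0.4]
gripper_width: 1.0
grip_force: 3.4
```

apply_moves(targets=[{"dx":0,"dy":1,"dz":0,"turn":0},{"dx":0,"dy":1,"dz":0,"turn":0}])

```text
t: 16.0
ee_pos: [564.9, 27.3, 95.8]
eef_rot: [-0.02, 1.0, -0.001, -0.0]
force: [-0.3, -7.3, 0.5]
gripper_width: 0.998
grip_force: 3.4
```

apply_moves(targets=[{"dx":0,"dy":1,"dz":0,"turn":0},{"dx":0,"dy":1,"dz":0,"turn":0}])

```text
t: 16.25
ee_pos: [564.9, 29.3, 95.8]
eef_rot: [-0.02, 1.0, -0.001, -0.0]
force: [-0.9, -6.6, -0.2]
gripper_width: 0.999
grip_force: 3.4
```

apply_moves(targets=[{"dx":0,"dy":1,"dz":0,"turn":0},{"dx":0,"dy":1,"dz":0,"turn":0}])

```text
t: 16.5
ee_pos: [564.8, 31.3, 95.8]
eef_rot: [-0.02, 1.0, -0.001, -0.0]
force: [-1.0, -5.4, 0.9]
gripper_width: 0.998
grip_force: 3.3
```

apply_moves(targets=[{"dx":0,"dy":1,"dz":0,"turn":0},{"dx":0,"dy":1,"dz":0,"turn":0}])

```text
t: 16.75
ee_pos: [564.8, 33.3, 95.7]
eef_rot: [-0.02, 1.0, -0.001, -0.0]
force: [-1.7, -6.5, 0.9]
gripper_width: 1.0
grip_force: 3.3
```

Run:
```python
from h import *
for c in ['top','scene']:
    s,im=snap(c,c+'5.png')
    for l in ['lamp','pawl','paddle','fixed_plate']:
      for d in place_of(l,c)[:2]:
        print(c,l,round(d['confidence'],2),world(c,d['position'],s).round(1))
a=cv2.imread('pics/scene5.png')[150:330,230:430];b=cv2.imread('pics/top5.png')[190:310,220:420]
cv2.imwrite('pics/v5.png',np.vstack([cv2.resize(a,(400,360)),cv2.resize(b,(400,240))]))
```

```text
top lamp 0.85 [687.8 -20.1  53.8]
top fixed_plate 0.21 [689.4 -19.   54.2]
scene lamp 0.8 [685.3 -18.3  59.7]
scene pawl 0.78 [581.6  97.7  37.9]
scene paddle 0.9 [563.1  38.3 112.2]
scene fixed_plate 0.87 [565.6 -12.8 110.3]
scene fixed_plate 0.34 [683.2 -83.8   6.2]
```

View pics/v5.png

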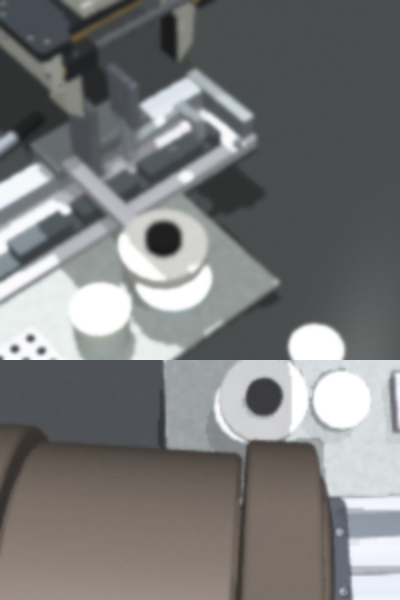

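The lamp, at crop px (163,240), is nearly over the dish, and the pawl is still riding the tooth. I'll keep feeling forward.

apply_moves(targets=[{"dx":0,"dy":1,"dz":0,"turn":0},{"dx":0,"dy":1,"dz":0,"turn":0}])

```text
t: 17.5
ee_pos: [565.2, 37.6, 95.8]
eef_rot: [-0.021, 1.0, 0.0, -0.0]
force: [-0.7, -1.8, 0.7]
gripper_width: 0.998
grip_force: 0.9
```

The force dropped from 6.5 to 1.8 N, so the pawl has probably snapped in. One gentle check that it is stopped by the wall.

apply_moves(targets=[{"dx":0,"dy":1,"dz":0,"turn":0},{"dx":0,"dy":1,"dz":0,"turn":0},{"dx":0,"dy":1,"dz":0,"turn":0},{"dx":0,"dy":0,"dz":0,"turn":0}])

```text
t: 18.0
ee_pos: [565.3, 37.9, 95.7]
eef_rot: [-0.02, 1.0, -0.001, -0.0]
force: [0.4, -9.1, -0.5]
gripper_width: 1.003
grip_force: 4.5
```

It holds at 9 N with no travel, so the pawl is seated. I'll centre the fingers and lift away.

apply_moves(targets=[{"dx":0,"dy":-6,"dz":0,"turn":0},{"dx":0,"dy":-6,"dz":0,"turn":0},{"dx":0,"dy":-5,"dz":0,"turn":0},{"dx":0,"dy":0,"dz":0,"turn":0},{"dx":0,"dy":0,"dz":20,"turn":0},{"dx":0,"dy":0,"dz":30,"turn":0},{"dx":0,"dy":0,"dz":40,"turn":0},{"dx":0,"dy":0,"dz":30,"turn":0},{"dx":-40,"dy":0,"dz":20,"turn":0},{"dx":-40,"dy":0,"dz":0,"turn":0},{"dx":-40,"dy":0,"dz":0,"turn":0},{"dx":0,"dy":0,"dz":0,"turn":0}])

```text
t: 19.5
ee_pos: [443.0, 23.7, 236.0]
eef_rot: [-0.021, 1.0, 0.001, -0.0]
force: [1.0, -1.1, -0.5]
gripper_width: 1.003
grip_force: 0.0
```

Run:
```python
from h import *
for c in ['top','scene','wrist']:
    s,im=snap(c,c+'6.png')
    print(s['t'],s['ee_pos'],s['force'])
    for l in ['lamp','pawl','paddle','fixed_plate','dish']:
      for d in place_of(l,c)[:3]:
        print(c,l,round(d['confidence'],2),world(c,d['position'],s).round(1))
a=cv2.imread('pics/scene6.png')[150:330,230:430];b=cv2.imread('pics/wrist6.png')
cv2.imwrite('pics/v6.png',np.hstack([cv2.resize(a,(450,405)),cv2.resize(b,(350,263))[:,:] if 0 else cv2.copyMakeBorder(cv2.resize(b,(350,263)),0,142,0,0,0)]))
```

```text
19.5 [442.9723961   23.70324305 236.03878007] [ 1.00012885 -1.12510816 -0.47527329]
top lamp 0.68 [689.9 -15.7  54.5]
top pawl 0.86 [581.6  98.2  29.4]
top paddle 0.94 [565.1  57.7 112. ]
top paddle 0.32 [566.3  38.4  31.3]
top fixed_plate 0.74 [566.9 -10.3 111.6]
top fixed_plate 0.38 [566.1  35.3  33.1]
top fixed_plate 0.32 [564.   56.9 113.2]
top dish 0.95 [797.1  37.1   3.4]
top dish 0.9 [820.4 -54.2   1. ]
19.8 [446.17009222  23.38398099 235.74596106] [ 0.80510303 -0.03520009 -0.97190929]
scene lamp 0.75 [685.1 -17.   61.9]
scene pawl 0.78 [584.1 100.6  25.9]
scene paddle 0.64 [562.4  55.1 107.9]
scene fixed_plate 0.56 [564.8  -6.2 108.4]
scene dish 0.71 [819.5 -55.1  -2.6]
scene dish 0.67 [684.6 -18.3   4. ]
scene dish 0.56 [797.4  40.7   4. ]
20.1 [445.41929651  23.32009322 235.71860834] [1.10422075 0.15424151 0.27519557]
wrist lamp 0.62 [690.3 -18.4  54. ]
wrist pawl 0.59 [586.5 100.7  21.6]
wrist pawl 0.5 [585.6 104.7  30.6]
wrist pawl 0.2 [ 682.7 -153.3    6.3]
wrist paddle 0.57 [ 5.662e+02 -6.230e+01  3.000e-01]
wrist fixed_plate 0.48 [ 682.5 -154.6    4.8]
wrist fixed_plate 0.36 [584.5 101.4  29.9]
wrist dish 0.66 [686.3 -13.8   6.2]
wrist dish 0.44 [583.4  97.5  22. ]
```

View pics/v6.png

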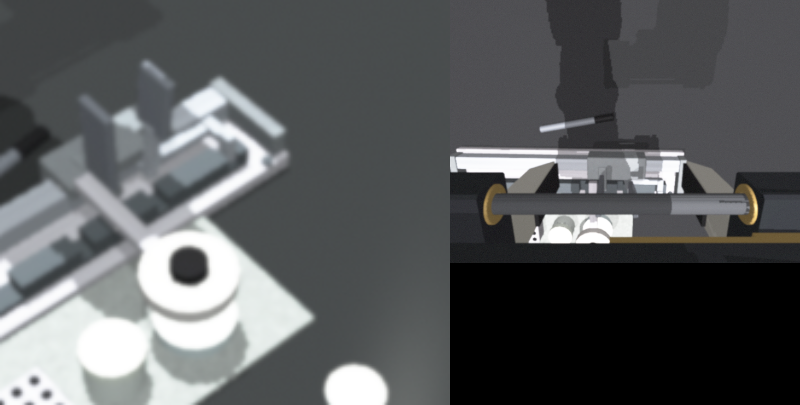

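The lamp is within about 4 mm of the dish, the paddle–plate span is about 65 mm (fully let go), and the gripper is clear.

```bash
python3 -c "
from h import *
print(r.close_job())"
```

```text
the job is handed in; nothing more can be done
None
```

The job is handed in: the pawl snapped into notch 3, with the lamp within about 4 mm of the 60 mm dish by the cameras, the lever let go, the gripper clear, and no contact with the samples; the verdict was not shown.

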